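Dip the humidifier gauge and hold it level for reading

TASK

Check the level in the microscope's humidifier tank: take the gauge rod by its handle from its rack, push it gently down the tank's sloping tube until its collar stops against the mouth, and draw it right out again. Finish still holding the gauge in the gripper, still and level, with its tip a hand's breadth (about 10 cm) above the middle of the white reading tile. Do not disturb the other things on the bench.

Things in the scene. Friction and masses are not known exactly. Their poses are not given: they have to be found in the camera images.
- gauge: Dip gauge, 208 mm long, 0.10-0.17 kg: steel rod 10 mm in diameter, 95 mm long, round end, dark rings; steel stop collar 40 mm in diameter, 8 mm thick; behind it a black handle 18 mm wide (y), 20 mm high (z), from 8 to 113 mm behind the origin. Origin: on the axis at the collar's face towards the tip; x points to the tip. It starts level in the rack, z up, axis 80 mm above the bench.
- gauge_tip (a point): Tip of the gauge rod, on its axis, 95 mm ahead (+x) of the gauge's origin.
- gauge_grip (a point): Point on the gauge's axis inside the handle, 55 mm behind (-x) the gauge's origin: a good place to grip across the 18 mm width. In the rack the handle is free on both sides and below here. The gauge lifts straight up out of the rack.
- gauge_rack: Fixed rack holding the gauge: plate 200 x 70 x 10 mm with two open-topped aluminium forks 44 mm wide, 12 mm thick. x runs along the gauge to its tip; origin under the plate's middle, straight below the gauge's origin at the start. Forks: 60 mm ahead (under the rod, slot 13 mm, top 86 mm high) and 100 mm behind (under the handle's end, slot 22 mm, top 84 mm high).
- tank: Humidifier tank, fixed: a white box with a grey top, 150 (x) x 160 (y) x 185 mm high, with a black filler cap and a short steel port on top reaching 210 mm. Origin at the centre of the underside. The gauge tube sticks out of its front face (its -x side).
- gauge_tube: Straight aluminium tube fixed in the tank's front, 110 mm long, rising out of it at 35 degrees from horizontal. Origin: centre of its mouth, 185 mm above the bench. z points along the axis out of the mouth; the gauge enters along -z. Bore 16 mm, flaring over the last 12 mm to 28 mm (rim 36 mm outside). The collar stops on the rim with the gauge's origin at the tube's origin.
- reading_tile: Reading tile, fixed flat on the bench: a white ceramic square, 108 mm, in a dark frame 120 mm square; its top is 9 mm above the bench. Origin: centre of the underside.
- lens_cap: Bystander, loose, to be left alone: black plastic lens cap, a disc 52 mm across, 12 mm high. Origin at its underside.
- petri_dish: Bystander, loose, to be left alone: closed glass petri dish, 92 mm across, 16 mm high. Origin at its underside.
- slide_box: Bystander, loose, to be left alone: grey and white microscope slide box, 85 x 100 x 35 mm. Origin at its underside.
- objective_case: Bystander, loose, to be left alone: small clear round case with black cap, 42 mm across, 58 mm high. Origin at its underside.
- screwdriver: Bystander, loose, to be left alone: screwdriver lying flat, 170 mm long. Origin at its underside.
- reagent_bottle: Bystander, loose, to be left alone: amber glass bottle, 64 mm across, 150 mm high. Origin at its underside.
- tablet: Bystander, loose, to be left alone: black tablet computer lying flat, 172 x 250 x 9 mm. Origin at its underside.
Mind the look-alikes: they are no part of the job. Leave any green look-alike of the gauge alone.

How it is judged:
By the outcome, as a careful person would: the job done as asked, in the order asked, and still so for the second after the job is handed in, while the arm keeps its last pose, push and grip.
It also fails if it takes over 48 s, if anything falls off the work surface, if the arm or the gripper's body presses on something with over 40 N, if the wrist force passes 120 N, or if a joint passes its speed limit or range.

ROBOT

A 6-joint arm with a two-finger parallel gripper is mounted at the origin on the work surface. World frame = base frame: x ahead of the robot, y to its left, z up, the work surface at z = 0. Lengths are in m, angles in rad, forces in N, time in s.
With the tool pointing down it reaches from about 0.375 to 0.975 m from the base axis. Payload 3.8 kg.
Tool frame: the origin (TCP) lies midway between the tips of the shut fingers; the grasp point (between the pads) lies behind it (ctrl.grasp_offset is the z of the grasp point in the tool frame, in m); z points along the fingers, y is the line along which they close (so a half turn about z gives the same grasp; the last joint's range is limited). The gripper opens to 88 mm and grips with 3 to 60 N. Pads are 18 mm wide; open, the fingers measure 123 mm over their backs; the gripper's body (75 mm by 187 mm) begins 45 mm behind the grasp point.
Start: joints at [1.115, 0.264, 1.604, -0, 1.274, -0.037], TCP at [0.274, 0.617, 0.205] pointing down, gripper open.
Joint ranges: [-2.63, 2.63], [-0.94, 2.18], [0.31, 2.57], [-1.31, 4.45], [0, 2.66], [-2.55, 2.55]. Speed limits (rad/s): [2.57, 2.57, 3.14, 3.14, 3.14, 3.14].

INTERFACE

Orientations are given as a rotation vector (axis times angle).
In Python, from workcell import ctrl gives the robot as it stands.
- The arm moves only by the tool move_arm, never from a script. Its argument "targets" is a list of rows, each a list of 2 entries, a list of its own where there are three numbers: the shift along the tool's x, y, z in m, then the turn, a rotation vector about the tool's x, y, z in rad. A call has 1 to 8 rows; each row shifts and turns the commanded pose from where the row before left it, along the tool's axes as they then stand; what a row does not reach is not made up. A row lasts 1/12 s, in which the tool goes at most 41.7 mm and 7.16 degrees, less where a joint would pass 70% of its speed; a pose out of reach is approached as far as the arm can. A call is refused whole if a number of a shift passes 0.0417 or a number of a turn 0.125, either way. A call with a gripper value outside its range is refused whole. "fingers" is the closure in counts, from 0 (fully open) to 255 (shut), set as the call begins (left out, the last holds). The fingers move at their own pace and stop on an object; the grip force is fixed at half the most. Time passes only in rows, so rows that do not move let the fingers close. It gives the time, the measured TCP pose, the force, the opening and the grip force at its end, in the units of the state.
- ctrl.read_state(): the state, without advancing time (a new reading comes with each control period).
- ctrl.grab_frame(name): name is "scene" or "top" or "wrist"; returns a dict with "frame" (384x512x3 uint8, red, green, blue), "z_map" (384x512 float32, m along the optical axis (not along the pixel's ray), 0 where there is no reading), "K" (3x3 intrinsics, pixels), "k1" (the pictures are not rectified: a ray, as slopes to the right and down, at radius r is drawn at 1 + k1 r^2 times it, then the intrinsics apply), "origin" and "orientation" of the camera in the world. Camera axes: x right, y up, looking along -z (the intrinsics and any distortion apply to the point x, -y, -z); pixel columns grow to the right and rows downward; lengths in m; the calibration is good to about 2 mm. A picture is of the moment at which its call begins.
- ctrl.hand_in(): hands the job in; it is judged then, once.
The state is a dict: "time_s": time; "joint_pos": joint angles; "dq": joint speeds; "joint_efforts": joint torques, N m; "eef_pos": TCP position; "eef_rot": TCP orientation; "contact_force": force on the tool from outside, world axes, zero at the start; "ft_torque": the same for the moment, N m; "grip_width": opening from 0.0 (shut) to 1.0 (fully open); "finger_force": force on a finger pad.
Only numpy, scipy, OpenCV 4.12 (cv2) and the standard library are available. Lean on these libraries where they do the work, as an engineer would, in place of code of your own. Each camera call takes 0.05 s, during which the arm holds its last target. There are 200 camera calls.

## Working session

There is one attempt and no reset: what is moved stays moved. The work goes in short steps, Python scripts to look and compute and a tool call to move; the robot and the scene stay as the last step left them, time stands still between calls to the robot, and variables do not carry over. Pictures are saved under pics/ and viewed, at most 10 in all, crops included, and the job is handed in when it is done.

Besides the shell and the picture viewer there is one more tool, called after "Emit:" as name(argument=value, ...) on one line, values as JSON. move_arm: Moves the arm, as the interface text tells. Its arguments: {"type":"object","properties":{"targets":{"type":"array","items":{"type":"array"}},"fingers":{"type":"number"}},"required":["targets"]}

```bash
mkdir -p pics
cat > h.py <<'E'
import numpy as np,cv2
from scipy.spatial.transform import Rotation as R
from workcell import ctrl
def cam(n):
    f=ctrl.grab_frame(n); 
    return f
def pose(f):
    o=np.array(f['orientation'],float)
    Rm=o if o.shape==(3,3) else (R.from_rotvec(o).as_matrix() if o.size==3 else R.from_quat(o).as_matrix())
    return np.array(f['origin'],float),Rm
def cloud(f):
    K=np.array(f['K']);z=f['z_map'];h,w=z.shape
    u,v=np.meshgrid(np.arange(w),np.arange(h))
    p=np.stack([u,v],-1).reshape(-1,1,2).astype(np.float64)
    n=cv2.undistortPoints(p,K,np.array([f['k1'],0,0,0.]),None,None).reshape(h,w,2)
    c=np.stack([n[...,0]*z,-n[...,1]*z,-z],-1)
    o,Rm=pose(f)
    P=c@Rm.T+o
    P[z==0]=np.nan
    return P
def proj(f,X):
    o,Rm=pose(f);c=(np.atleast_2d(X)-o)@Rm
    s=np.stack([c[:,0]/-c[:,2],-c[:,1]/-c[:,2]],-1)
    s=s*(1+f['k1']*(s**2).sum(1,keepdims=True))
    K=np.array(f['K']);return s*[K[0,0],K[1,1]]+[K[0,2],K[1,2]]
def save(f,name,crop=None,sc=1):
    im=f['frame'][...,::-1]
    if crop: im=im[crop[1]:crop[3],crop[0]:crop[2]]
    cv2.imwrite('pics/'+name,cv2.resize(im,None,fx=sc,fy=sc,interpolation=cv2.INTER_CUBIC))
E
python3 - <<'E'
from h import *
import pickle
for n in('scene','top'):
    f=cam(n);save(f,n+'1.png',None,1.5);pickle.dump(f,open(n+'.pkl','wb'));print(n,f['orientation'],f['origin'],f['k1'],np.array(f['K']).tolist())
s=ctrl.read_state();print(s,ctrl.grasp_offset)
E
```

```text
scene [0.56383149 0.66949718 1.60811474] [1.38080499 0.11819497 1.02112507] -0.014948741131848011 [[423.84748369432606, 0.0, 252.78996467738833], [0.0, 423.84748369432606, 189.8917744237204], [0.0, 0.0, 1.0]]
top [ 0.0654805  -0.06286318 -1.57762115] [0.41945043 0.00244137 1.40966317] -0.07412506875583098 [[473.8019330061857, 0.0, 259.1211157374262], [0.0, 473.8019330061857, 190.0896766547939], [0.0, 0.0, 1.0]]
{'time_s': 0.1, 'joint_pos': array([ 1.11508320e+00,  2.64663897e-01,  1.60518321e+00, -2.44463705e-05,
        1.27369041e+00, -3.68773831e-02]), 'dq': array([-1.29043044e-03, -1.97317360e-03, -3.89805523e-03,  8.83657242e-04,
       -2.04763687e-04,  1.48321910e-05]), 'joint_efforts': array([-4.32572506e-04, -5.03621221e+01, -3.58070111e+01,  7.30582327e-02,
        2.33010639e-02, -2.49057427e-05]), 'eef_pos': array([0.2742174 , 0.61604715, 0.20385122]), 'eef_rot': array([-6.53002157e-01, -3.07251476e+00,  2.97131986e-03]), 'contact_force': array([ 0.1695412 , -0.69932297,  0.2544981 ]), 'ft_torque': array([-0.00797077, -0.05697194, -0.01703688]), 'finger_force': 0.0, 'grip_width': 1.0011561987361286} -0.0187
```

View pics/scene1.png

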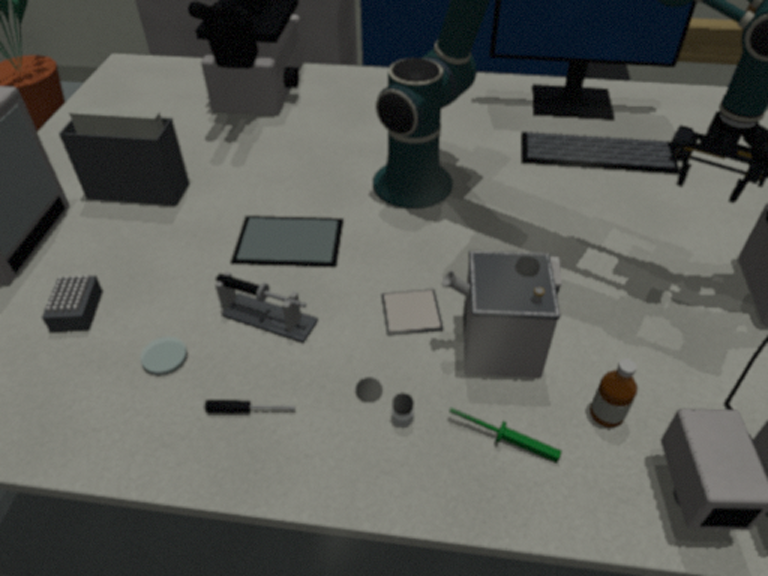

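View pics/top1.png

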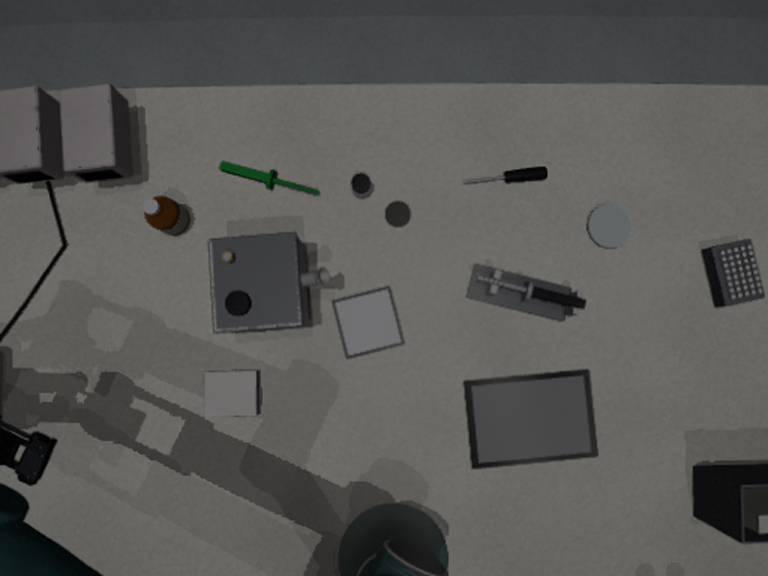

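The scene view shows the rack with the gauge (black handle, steel rod) at about (265,300), the tank with its tube mouth at (450,280), and the tile at (411,310). In the top view the gauge spans (478,278) to (585,302), the tube mouth is at (340,280), and the tile at (368,321).
Two things could be the gauge: the steel and black one in the rack, top (530,290), and the green one lying on the bench, top (270,178). The racked one fits the description. The green one is the look-alike.

```bash
cat > m.py <<'E'
from h import *
import pickle
T=pickle.load(open('top.pkl','rb'));S=pickle.load(open('scene.pkl','rb'))
PT,PS=cloud(T),cloud(S)
def reg(P,x0,y0,x1,y1,zl,zh):
    q=P[int(y0/1.5):int(y1/1.5),int(x0/1.5):int(x1/1.5)].reshape(-1,3);return q[(q[:,2]>zl)&(q[:,2]<zh)]
def rect(q):
    (c,s,a)=cv2.minAreaRect((q[:,:2]*1000).astype(np.float32));return np.round(c,1),np.round(s,1),round(a,1)
print('bench z',np.nanmedian(PT[120:125,230:240,2]),np.nanmedian(PS[235:240,50:60,2]))
for n,P,b in(('T',PT,(460,255,600,330)),('S',PS,(205,265,325,345))):
    for zl,zh in((.004,.02),(.06,.12)):
        q=reg(P,*b,zl,zh)
        print(n,zl,len(q),rect(q))
    q=reg(P,*b,.08,.12);m=q.mean(0);d=np.linalg.svd(q[:,:2]-m[:2],full_matrices=False)[2][0];t=(q[:,:2]-m[:2])@d
    print('  axis mean',m.round(4),d.round(3),np.degrees(np.arctan2(d[1],d[0])),t.min(),t.max(),np.percentile(q[:,2],[10,50,90]).round(3))
# tank top
for n,P,b in(('T',PT,(195,220,320,345)),('S',PS,(450,240,570,330))):
    q=reg(P,*b,.175,.192);print('tank',n,rect(q),np.median(q[:,2]))
for n,P,b in(('T',PT,(303,255,350,300)),('S',PS,(435,262,475,300))):
    q=reg(P,*b,.10,.23);print('tube',n,len(q),q.min(0).round(3),q.max(0).round(3));
# tile: white mask
for n,f,P,b in(('T',T,PT,(325,280,410,365)),('S',S,PS,(375,280,445,340))):
    q=reg(P,*b,.005,.02);print('tile',n,len(q),rect(q))
E
python3 m.py
python3 - <<'E'
from h import *
import pickle
T=pickle.load(open('top.pkl','rb'));S=pickle.load(open('scene.pkl','rb'))
a=cv2.resize(T['frame'][140:240,195:405,::-1],None,fx=3.7,fy=3.7,interpolation=2)[:, :777]
b=cv2.resize(S['frame'][165:235,135:345,::-1],None,fx=3.7,fy=3.7,interpolation=2)[:, :777]
cv2.imwrite('pics/c.png',cv2.convertScaleAbs(np.vstack([a,b])[:600],alpha=1.5))
E
```

```text
bench z 0.05416333618997804 0.0005637014166800514
T 0.004 1513 (array([ 519.5, -274.8]), array([280.3, 147. ]), 89.4)
T 0.06 542 (array([ 514.9, -262.9]), array([206.1,  43.8]), 75.2)
  axis mean [ 0.5116 -0.2735  0.0889] [0.25  0.968] 75.50487136906118 -0.09202819295366006 0.1135158886818264 [0.083 0.089 0.094]
S 0.004 1183 (array([ 474.7, -286.6]), array([241.3, 284.8]), 7.9)
S 0.06 527 (array([ 515.2, -264. ]), array([207.2,  49.2]), 75.9)
  axis mean [ 0.5144 -0.272   0.0881] [-0.248 -0.969] -104.36782224398135 -0.11154628902205156 0.09570305640721193 [0.082 0.088 0.094]
tank T (array([528. , 222.7]), array([167. , 187.4]), 4.1) 0.18581614414285064
tank S (array([527.2, 217.5]), array([170.4, 192.5]), 4.8) 0.18530095819648262
tube T 190 [0.501 0.109 0.1  ] [0.552 0.161 0.2  ]
tube S 278 [0.453 0.106 0.101] [0.582 0.165 0.2  ]
tile T 1602 (array([463.9,  49.7]), array([166.2, 165.8]), 89.6)
tile S 987 (array([447.1,  37.5]), array([163.4, 142.8]), 6.9)
```

View pics/c.png

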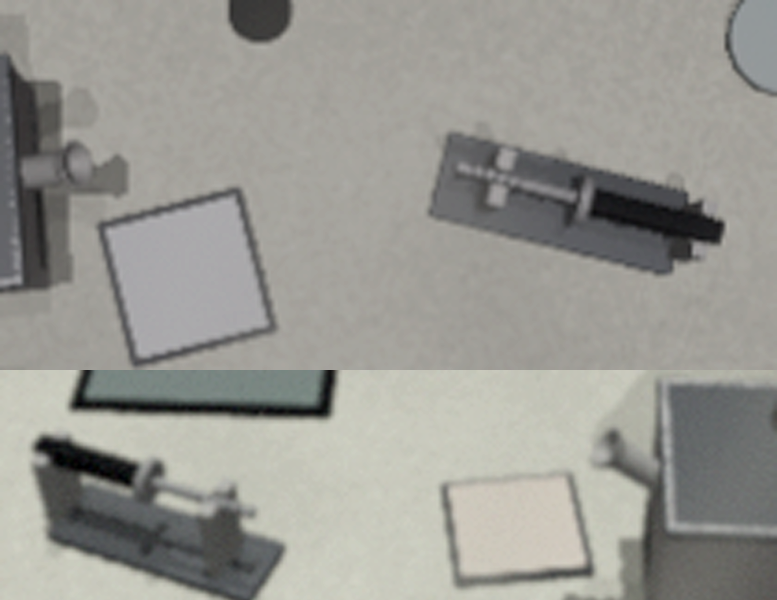

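The crop confirms it: the top half shows the black handle, collar and ringed steel rod in the rack, with the tip towards +y. The tube mouth is at (75,162) in the crop and faces -y.

```bash
cat >> h.py <<'E'
def toolpose():
    s=ctrl.read_state();return np.array(s['eef_pos']),R.from_rotvec(s['eef_rot']).as_matrix(),s
def plan(p1,R1,n=None,step=.04,ang=.12,p0=None,R0=None,q=True):
    """rows from current measured pose to p1,R1, equal straight steps"""
    a,b,_=toolpose()
    p0=a if p0 is None else p0; R0=b if R0 is None else R0
    rv=R.from_matrix(R0.T@R1).as_rotvec()
    n=n or max(1,int(np.ceil(max(np.linalg.norm(p1-p0)/step,np.linalg.norm(rv)/ang))))
    t=np.round(rv/n,4);dp=(p1-p0)/n;Rc=R0;rows=[]
    for i in range(n):
        rows.append([np.round(Rc.T@dp,4).tolist(),t.tolist()]);Rc=Rc@R.from_rotvec(t).as_matrix()
    for i in range(0,n,8): print(str(rows[i:i+8]).replace(' ',''))
def Rt(fwd,pitch=0):
    """tool rot: x along gauge axis (yaw fwd deg, pitched down), y horizontal"""
    a,b=np.radians(fwd),np.radians(pitch);x=np.array([np.cos(a)*np.cos(b),np.sin(a)*np.cos(b),-np.sin(b)])
    # tool z = -gauge z
    z=-np.array([np.cos(a)*np.sin(b),np.sin(a)*np.sin(b),np.cos(b)])
    return np.column_stack([x,np.cross(z,x),z])
E
python3 - <<'E'
from h import *
p,Rm,s=toolpose();f=cam('wrist');o,Rc=pose(f)
print('cam in tool',Rm.T@(o-p),(Rm.T@Rc).round(3).tolist(),np.array(f['K']).round(0).tolist(),f['k1'])
p1=p+[0,0,.15];plan(p1,Rm)
print('to view');plan(np.array([.49,.02,.40]),Rt(94),p0=p1,R0=Rm)
E
```

```text
cam in tool [ 0.07379699 -0.00022431 -0.1811227 ] [[-0.001, 0.958, 0.288], [1.0, 0.001, -0.0], [-0.0, 0.288, -0.958]] [[341.0, 0.0, 254.0], [0.0, 341.0, 192.0], [0.0, 0.0, 1.0]] 0.00862408181382509
[[[0.0,-0.0001,-0.0375],[0.0001,0.0,-0.0]],[[0.0,-0.0001,-0.0375],[0.0001,0.0,-0.0]],[[0.0,-0.0001,-0.0375],[0.0001,0.0,-0.0]],[[0.0,-0.0001,-0.0375],[0.0001,0.0,-0.0]]]
to view
[[[-0.0275,-0.0286,-0.0028],[-0.0001,0.0001,0.0676]],[[-0.0293,-0.0266,-0.0028],[-0.0001,0.0001,0.0676]],[[-0.0311,-0.0246,-0.0028],[-0.0001,0.0001,0.0676]],[[-0.0327,-0.0224,-0.0028],[-0.0001,0.0001,0.0676]],[[-0.0341,-0.0202,-0.0029],[-0.0001,0.0001,0.0676]],[[-0.0354,-0.0178,-0.0029],[-0.0001,0.0001,0.0676]],[[-0.0365,-0.0154,-0.0029],[-0.0001,0.0001,0.0676]],[[-0.0375,-0.0129,-0.0029],[-0.0001,0.0001,0.0676]]]
[[[-0.0382,-0.0103,-0.0029],[-0.0001,0.0001,0.0676]],[[-0.0389,-0.0077,-0.0029],[-0.0001,0.0001,0.0676]],[[-0.0393,-0.0051,-0.0029],[-0.0001,0.0001,0.0676]],[[-0.0395,-0.0024,-0.0029],[-0.0001,0.0001,0.0676]],[[-0.0396,0.0003,-0.0029],[-0.0001,0.0001,0.0676]],[[-0.0395,0.0029,-0.0029],[-0.0001,0.0001,0.0676]],[[-0.0392,0.0056,-0.0029],[-0.0001,0.0001,0.0676]],[[-0.0388,0.0082,-0.0029],[-0.0001,0.0001,0.0676]]]
```

Emit:
move_arm(targets=[[[0,0,-0.0375],[0,0,0]],[[0,0,-0.0375],[0,0,0]],[[0,0,-0.0375],[0,0,0]],[[0,0,-0.0375],[0,0,0]]], fingers=0)

```text
time_s: 0.48
eef_pos: [0.2743, 0.6161, 0.3558]
eef_rot: [-0.653, -3.073, 0.002]
contact_force: [1.3, 0.3, -0.1]
grip_width: 0.997
finger_force: 0.0
```

Emit:
move_arm(targets=[[[-0.0275,-0.0286,-0.0028],[0,0,0.0676]],[[-0.0293,-0.0266,-0.0028],[0,0,0.0676]],[[-0.0311,-0.0246,-0.0028],[0,0,0.0676]],[[-0.0327,-0.0224,-0.0028],[0,0,0.0676]],[[-0.0341,-0.0202,-0.0028],[0,0,0.0676]],[[-0.0354,-0.0178,-0.0028],[0,0,0.0676]],[[-0.0365,-0.0154,-0.0028],[0,0,0.0676]],[[-0.0375,-0.0129,-0.0028],[0,0,0.0676]]])

```text
time_s: 1.15
eef_pos: [0.3825, 0.3166, 0.3773]
eef_rot: [1.454, 2.785, -0.0]
contact_force: [0.6, 0.7, 0.8]
grip_width: 0.996
finger_force: 0.0
```

Emit:
move_arm(targets=[[[-0.0382,-0.0103,-0.0028],[0,0,0.0676]],[[-0.0389,-0.0077,-0.0028],[0,0,0.0676]],[[-0.0393,-0.0051,-0.0028],[0,0,0.0676]],[[-0.0395,-0.0024,-0.0028],[0,0,0.0676]],[[-0.0396,0.0003,-0.0028],[0,0,0.0676]],[[-0.0395,0.0029,-0.0028],[0,0,0.0676]],[[-0.0392,0.0056,-0.0028],[0,0,0.0676]],[[-0.0388,0.0082,-0.0028],[0,0,0.0676]]])

```text
time_s: 1.82
eef_pos: [0.4904, 0.0186, 0.3998]
eef_rot: [2.146, 2.294, 0.0]
contact_force: [0.8, 0.5, -0.7]
grip_width: 1.001
finger_force: 0.0
```

Emit:
move_arm(targets=[[[0,0,0],[0,0,0]],[[0,0,0],[0,0,0]]])

```text
time_s: 1.98
eef_pos: [0.4905, 0.0188, 0.3993]
eef_rot: [-2.146, -2.293, 0.001]
contact_force: [-0.5, 0.5, 0.4]
grip_width: 0.997
finger_force: 0.0
```

Run:
```python
from h import *
import pickle
f=cam('wrist');pickle.dump(f,open('w1.pkl','wb'));save(f,'w1.png',None,1.5);print(toolpose())
P=cloud(f);print(proj(f,[[.53,.12,.185],[.46,.05,.009]]))
m=(P[...,2]>.12)&(P[...,1]<.128)&(P[...,1]>.03)&(P[...,0]>.4)&(P[...,0]<.62);print(m.sum())
```

```text
(array([0.49017803, 0.02020751, 0.39934788]), array([[-6.88870192e-02,  9.97623850e-01, -1.11061857e-03],
       [ 9.97624128e-01,  6.88878714e-02,  7.48202242e-04],
       [ 8.22932551e-04, -1.05643846e-03, -9.99999103e-01]]), {'time_s': 2.0333, 'joint_pos': array([-1.01375363e-02, -1.48263608e-01,  1.68984690e+00,  7.37244219e-04,
        1.60112750e+00, -7.90576672e-02]), 'dq': array([ 4.25982469e-02, -9.66120355e-03,  3.85743995e-03,  3.49389948e-03,
        2.46944998e-03, -3.64379638e-05]), 'joint_efforts': array([-1.18829671e+00, -2.88910013e+01, -3.75683284e+01, -5.95400319e-02,
       -2.01848766e-02, -2.62086811e-03]), 'eef_pos': array([0.49017803, 0.02020751, 0.39934788]), 'eef_rot': array([-2.14265922e+00, -2.29571522e+00,  3.31009070e-04]), 'contact_force': array([ 0.41226553,  0.47752939, -0.25044067]), 'ft_torque': array([-0.05613253,  0.06305899, -0.00457154]), 'finger_force': 0.0, 'grip_width': 1.0008961595111887})
[[295.42590119  66.50728714]
 [235.95111029 116.10243928]]
31699
```

View pics/w1.png

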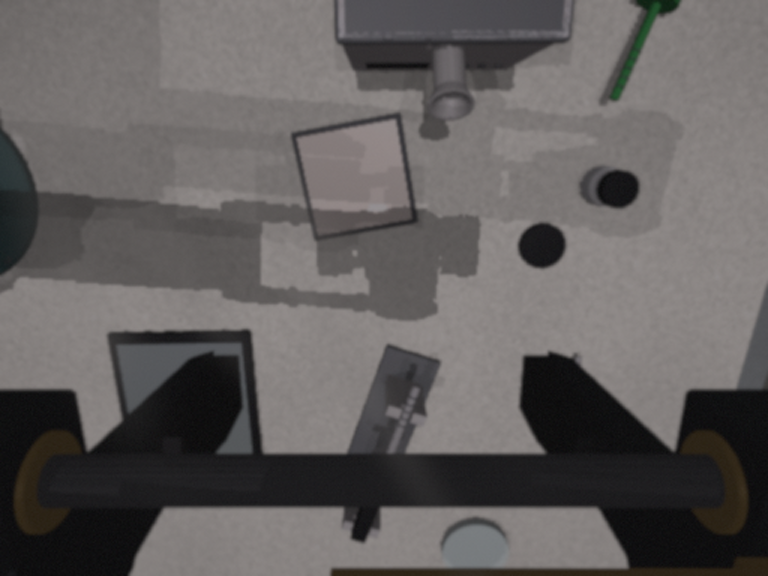

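The wrist view shows the tube rim ellipse centred at about (452,104), the tank front edge from (341,40) to (571,38), and the tile corners at (293,133), (399,114), (416,221) and (317,239).

Run:
```python
from h import *
import pickle
W=pickle.load(open('w1.pkl','rb'));T=pickle.load(open('top.pkl','rb'));S=pickle.load(open('scene.pkl','rb'))
def ray(f,uv,z):
    uv=np.atleast_2d(np.array(uv,float))/1.5
    n=cv2.undistortPoints(uv.reshape(-1,1,2),np.array(f['K']),np.array([f['k1'],0,0,0.])).reshape(-1,2)
    o,Rm=pose(f);d=np.column_stack([n[:,0],-n[:,1],-np.ones(len(n))])@Rm.T
    return o+d*((z-o[2])/d[:,2])[:,None]
print('mouth W',ray(W,[452,104],.185),'T',ray(T,[333,278],.185))
c=ray(W,[[293,133],[399,114],[416,221],[317,239]],.009);print('tile',c.mean(0),np.linalg.norm(np.diff(c,axis=0),axis=1))
c=ray(T,[[333,301],[389,287],[403,344],[347,357]],.009);print('tileT',c.mean(0))
e=ray(W,[[341,40],[571,38]],.185);d=e[1]-e[0];print('front edge',e,np.linalg.norm(d),'inward yaw',np.degrees(np.arctan2(d[1],d[0]))+90)
# rim points from depth
for n,f in(('W',W),('T',T),('S',S)):
    P=cloud(f).reshape(-1,3);h=np.array([.075,-.997])
    q=P[(P[:,2]>.165)&(P[:,2]<.204)&(abs(P[:,0]-.53)<.035)&(P[:,1]<.135)&(P[:,1]>.09)]
    print(n,len(q),q.min(0).round(3),q.max(0).round(3),((q.min(0)+q.max(0))/2).round(4))
    # tube axis in plan: points of tube top, bins along y
    q=P[(P[:,2]>.12)&(P[:,2]<.182)&(abs(P[:,0]-.53)<.04)&(P[:,1]<.145)&(P[:,1]>.125)]
    if len(q)>5: print('   tube body x range',q[:,0].min(),q[:,0].max(),len(q))
a=cv2.resize(W['frame'][10:95,200:400,::-1],None,fx=4,fy=4,interpolation=2)
b=cv2.resize(S['frame'][170:210,285:325,::-1],None,fx=6,fy=6,interpolation=2)
m=np.zeros((580,800,3),np.uint8);m[:340]=a;m[340:580,:240]=b
b=cv2.resize(T['frame'][165:205,200:240,::-1],None,fx=6,fy=6,interpolation=2);m[340:580,260:500]=b
cv2.imwrite('pics/m.png',cv2.convertScaleAbs(m,alpha=1.6))
```

```text
mouth W [[0.53672486 0.11753709 0.185     ]] T [[0.532793   0.10040491 0.185     ]]
tile [0.46282108 0.04563451 0.009     ] [0.11461608 0.11531659 0.11363237]
tileT [0.46116958 0.04565632 0.009     ]
front edge [[0.45432559 0.15453577 0.185     ]
 [0.61538672 0.16618885 0.185     ]] 0.16148214329765312 inward yaw 94.13824874719876
W 720 [0.518 0.106 0.168] [0.552 0.135 0.201] [0.5353 0.1207 0.1849]
   tube body x range 0.5213624079839934 0.5451890094022396 138
T 115 [0.518 0.109 0.167] [0.552 0.135 0.2  ] [0.5351 0.1218 0.1838]
   tube body x range 0.5218066220928728 0.5449677407784856 23
S 101 [0.516 0.106 0.17 ] [0.553 0.135 0.2  ] [0.5347 0.1203 0.1848]
   tube body x range 0.5263176807311334 0.5478943039809144 37
```

View pics/m.png

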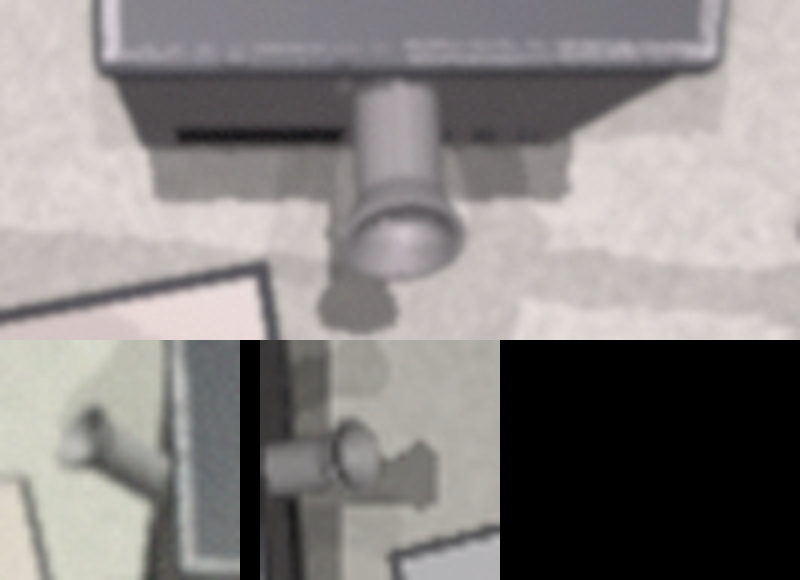

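Run:
```python
from h import *
plan(np.array([.5035,-.308,.19]),Rt(75.5))
```

```text
[[[-0.0329,-0.0009,0.0209],[-0.0001,-0.0001,0.0322]],[[-0.0329,0.0001,0.0209],[-0.0001,-0.0001,0.0322]],[[-0.0328,0.0012,0.0209],[-0.0001,-0.0001,0.0322]],[[-0.0328,0.0023,0.0209],[-0.0001,-0.0001,0.0322]],[[-0.0327,0.0033,0.0209],[-0.0001,-0.0001,0.0322]],[[-0.0326,0.0044,0.0209],[-0.0001,-0.0001,0.0322]],[[-0.0324,0.0054,0.0209],[-0.0001,-0.0001,0.0322]],[[-0.0322,0.0064,0.0209],[-0.0001,-0.0001,0.0322]]]
[[[-0.032,0.0075,0.0209],[-0.0001,-0.0001,0.0322]],[[-0.0317,0.0085,0.0209],[-0.0001,-0.0001,0.0322]]]
```

Emit:
move_arm(targets=[[[-0.0329,-0.0009,0.0209],[0,0,0.0322]],[[-0.0329,0.0001,0.0209],[0,0,0.0322]],[[-0.0328,0.0012,0.0209],[0,0,0.0322]],[[-0.0328,0.0023,0.0209],[0,0,0.0322]],[[-0.0327,0.0033,0.0209],[0,0,0.0322]],[[-0.0326,0.0044,0.0209],[0,0,0.0322]],[[-0.0324,0.0054,0.0209],[0,0,0.0322]],[[-0.0322,0.0064,0.0209],[0,0,0.0322]]])

```text
time_s: 2.7
eef_pos: [0.5019, -0.2412, 0.2317]
eef_rot: [-2.417, -2.006, -0.001]
contact_force: [-0.2, 0.6, -0.1]
grip_width: 0.998
finger_force: 0.0
```

Emit:
move_arm(targets=[[[-0.032,0.0075,0.0209],[0,0,0.0322]],[[-0.0317,0.0085,0.0209],[0,0,0.0322]],[[0,0,0],[0,0,0]],[[0,0,0],[0,0,0]]])

```text
time_s: 3.03
eef_pos: [0.5037, -0.3063, 0.1885]
eef_rot: [-2.478, -1.923, 0.001]
contact_force: [0.8, 0.6, -0.2]
grip_width: 0.997
finger_force: 0.0
```

Run:
```python
from h import *
f=cam('wrist');save(f,'w2.png',None,1.5);p,Rm,s=toolpose();print(p,s['eef_rot'])
P=cloud(f).reshape(-1,3);d=np.array([.25,.968]);c=np.array([.515,-.2635])
t=(P[:,:2]-c)@d;l=(P[:,:2]-c)@[-.968,.25]
for n,a,b,zl,zh in(('rod',.02,.10,.078,.092),('collar',.002,.02,.085,.115),('handle',-.09,-.005,.078,.097)):
    k=(t>a)&(t<b)&(abs(l)<.03)&(P[:,2]>zl)&(P[:,2]<zh)
    if k.sum()<5: print(n,k.sum());continue
    print(n,k.sum(),'lat',np.percentile(l[k],[2,98]).round(4),'t',t[k].min().round(4),t[k].max().round(4),'z98',np.percentile(P[k,2],98).round(4),'slope',np.polyfit(t[k],l[k],1).round(4))
```

```text
[ 0.50451826 -0.30593333  0.19004041] [-2.47914854e+00 -1.92571486e+00 -1.57739016e-04]
rod 2138 lat [-0.0207  0.0197] t 0.02 0.0947 z98 0.0887 slope [-0.0059  0.    ]
collar 601 lat [-0.018   0.0175] t 0.002 0.0193 z98 0.102 slope [ 0.0248 -0.0003]
handle 2269 lat [-0.0164  0.0177] t -0.09 -0.0051 z98 0.0928 slope [-0.0085  0.    ]
```

View pics/w2.png

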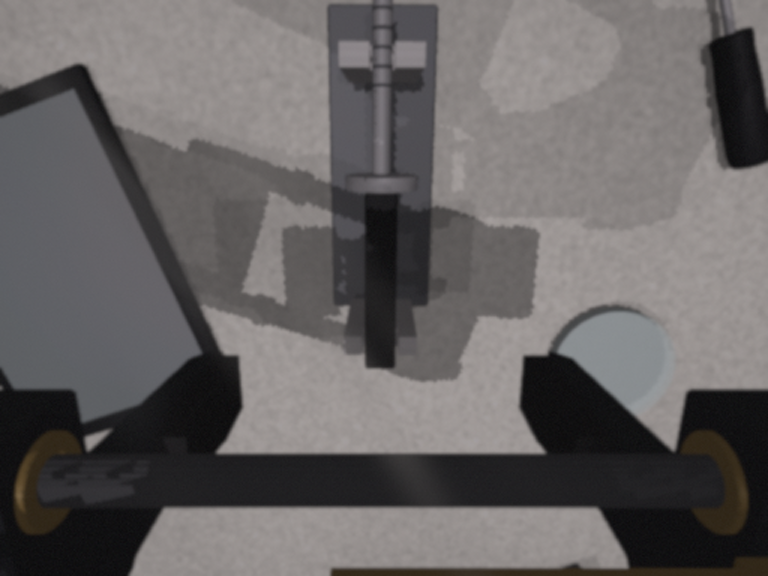

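The wrist view shows the gauge centred between the fingers, with the collar at (381,184), the handle from (381,195) to (381,366), and the fork at its end near y = 340.

Run:
```python
from h import *
f=cam('wrist')
P=cloud(f).reshape(-1,3);d=np.array([.25,.968]);c=np.array([.515,-.2635])
t=(P[:,:2]-c)@d;l=(P[:,:2]-c)@[-.968,.25]
k=(abs(t)<.04)&(abs(l)<.025)&(P[:,2]>.0935)&(P[:,2]<.11);print('collar t',np.percentile(t[k],[2,25,50,75,98]),l[k].mean())
k=(t<-.02)&(t>-.14)&(abs(l)<.008)&(P[:,2]>.0855)&(P[:,2]<.1);print('handle end t',np.percentile(t[k],[0.5,1,5]),l[k].mean())
o=c+d*.009;g=o-.055*d;print('grip',g)
plan(np.array([*g,.0613]),Rt(75.3))
```

```text
collar t [0.0017697  0.00356781 0.00577215 0.00780961 0.00929701] -2.229755727178693e-05
handle end t [-0.10279023 -0.10223273 -0.09867677] -3.553644431322377e-05
grip [ 0.5035   -0.308028]
[[[-0.0006,-0.0003,0.0325],[0.0,-0.0002,0.0018]],[[-0.0006,-0.0003,0.0325],[0.0,-0.0002,0.0018]],[[-0.0006,-0.0002,0.0325],[0.0,-0.0002,0.0018]],[[-0.0006,-0.0002,0.0325],[0.0,-0.0002,0.0018]]]
```

Emit:
move_arm(targets=[[[-0.0006,-0.0003,0.0325],[0,0,0.002]],[[-0.0006,-0.0003,0.0325],[0,0,0.002]],[[-0.0006,-0.0002,0.0325],[0,0,0.002]],[[-0.0003,-0.0001,0.016],[0,0,0]],[[-0.0003,-0.0001,0.0155],[0,0,0]],[[0,0,0],[0,0,0]],[[0,0,0],[0,0,0]]])

```text
time_s: 3.72
eef_pos: [0.5034, -0.3082, 0.0626]
eef_rot: [-2.486, -1.921, -0.0]
contact_force: [0.4, 0.2, 0.1]
grip_width: 0.997
finger_force: 0.0
```

Emit:
move_arm(targets=[[[0,0,0],[0,0,0]],[[0,0,0],[0,0,0]],[[0,0,0],[0,0,0]],[[0,0,0],[0,0,0]],[[0,0,0],[0,0,0]],[[0,0,0],[0,0,0]],[[0,0,0],[0,0,0]],[[0,0,0],[0,0,0]]], fingers=255)

```text
time_s: 4.38
eef_pos: [0.5027, -0.3099, 0.0618]
eef_rot: [-2.489, -1.917, 0.0]
contact_force: [-0.1, 0.2, 0.4]
grip_width: 0.419
finger_force: 0.0
```

Emit:
move_arm(targets=[[[0,0,0],[0,0,0]],[[0,0,0],[0,0,0]],[[0,0,0],[0,0,0]],[[0,0,0],[0,0,0]]])

```text
time_s: 4.72
eef_pos: [0.5027, -0.3098, 0.0617]
eef_rot: [-2.488, -1.918, 0.0]
contact_force: [1.3, -0.7, -0.6]
grip_width: 0.118
finger_force: 0.0
```

Run:
```python
from h import *
s=ctrl.read_state();print(s['grip_width'],s['finger_force'],s['contact_force'],s['eef_pos'])
f=cam('wrist');g=cam('scene')
im=cv2.resize(f['frame'][...,::-1],(512,384));b=cv2.resize(g['frame'][170:235,130:230,::-1],None,fx=2.8,fy=2.8,interpolation=2)
m=np.zeros((600,512,3),np.uint8);m[:384]=im;m[384:384+182,:280]=b;cv2.imwrite('pics/w3.png',cv2.convertScaleAbs(m,alpha=1.5))
```

```text
0.11823966753942299 0.0 [ 1.31850318 -0.69015475 -0.62371233] [ 0.5027219  -0.30981669  0.06172181]
```

View pics/w3.png

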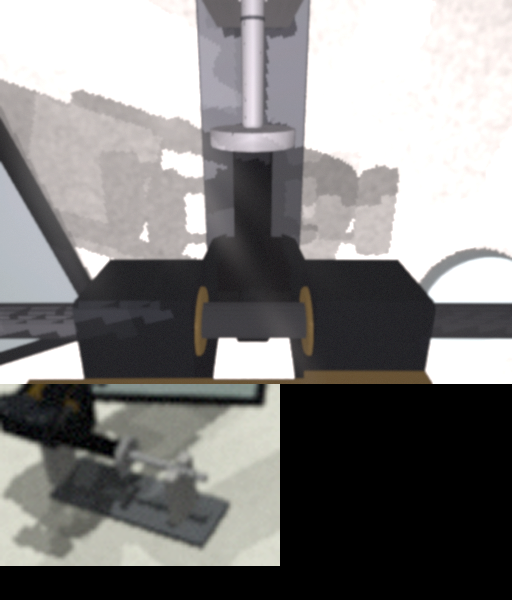

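The fingers are almost on the handle, which is in the middle at (253,235). I'll let them finish closing.

Emit:
move_arm(targets=[[[0,0,0],[0,0,0]],[[0,0,0],[0,0,0]],[[0,0,0],[0,0,0]],[[0,0,0],[0,0,0]]])

```text
time_s: 5.15
eef_pos: [0.5028, -0.3098, 0.0618]
eef_rot: [2.488, 1.918, -0.0]
contact_force: [-1.1, -0.4, -0.1]
grip_width: 0.003
finger_force: 0.0
```

Run:
```python
from h import *
s=ctrl.read_state();print(s['grip_width'],s['finger_force'],s['contact_force'])
f=cam('wrist');g=cam('scene')
P=cloud(f);Q=cloud(g)
for n,A in(('W',P),('S',Q)):
    p=A.reshape(-1,3);d=np.array([.25,.968]);c=np.array([.515,-.2635])
    t=(p[:,:2]-c)@d;l=(p[:,:2]-c)@[-.968,.25]
    for a in np.arange(-.12,.11,.01):
        k=(t>a)&(t<a+.01)&(abs(l)<.007)&(p[:,2]>.05)&(p[:,2]<.2)
        if k.sum()>2: print(n,round(a,3),k.sum(),np.percentile(p[k,2],[5,50,95]).round(3))
im=cv2.resize(f['frame'][120:384,130:382,::-1],None,fx=2.2,fy=2.2,interpolation=2);b=cv2.resize(g['frame'][165:235,130:230,::-1],None,fx=2.4,fy=2.4,interpolation=2)
m=np.zeros((600,800,3),np.uint8);m[:im.shape[0],:im.shape[1]]=im;m[:b.shape[0],556:556+b.shape[1]]=b;cv2.imwrite('pics/w4.png',cv2.convertScaleAbs(m,alpha=2))
```

```text
0.0030130951642522784 0.0 [-1.13706059 -0.43274004 -0.12679096]
W -0.11 91 [0.09  0.091 0.092]
W -0.1 12 [0.092 0.092 0.093]
W -0.08 16 [0.09  0.091 0.092]
W -0.06 34 [0.113 0.114 0.116]
W -0.05 567 [0.091 0.141 0.142]
W -0.04 2773 [0.091 0.122 0.187]
W -0.03 3165 [0.091 0.178 0.183]
W -0.02 744 [0.09  0.092 0.178]
W -0.01 655 [0.09  0.091 0.092]
W -0.0 848 [0.083 0.1   0.102]
W 0.01 464 [0.083 0.085 0.087]
W 0.02 524 [0.082 0.085 0.087]
W 0.03 557 [0.082 0.085 0.087]
W 0.04 578 [0.082 0.086 0.087]
W 0.05 616 [0.083 0.086 0.087]
W 0.06 208 [0.055 0.083 0.086]
S -0.09 12 [0.051 0.056 0.088]
S -0.08 15 [0.072 0.086 0.093]
S -0.07 9 [0.072 0.083 0.091]
S -0.06 11 [0.076 0.086 0.197]
S -0.05 29 [0.078 0.102 0.125]
S -0.04 21 [0.079 0.09  0.173]
S -0.03 29 [0.079 0.094 0.198]
S -0.02 17 [0.081 0.089 0.173]
S -0.01 6 [0.09  0.093 0.098]
S -0.0 27 [0.064 0.088 0.101]
S 0.01 9 [0.08  0.084 0.085]
S 0.02 10 [0.08  0.084 0.085]
S 0.03 8 [0.08  0.083 0.086]
S 0.04 11 [0.082 0.083 0.087]
S 0.05 10 [0.079 0.085 0.087]
S 0.06 9 [0.081 0.084 0.088]
S 0.07 25 [0.052 0.078 0.086]
S 0.08 9 [0.079 0.084 0.087]
S 0.09 11 [0.079 0.083 0.087]
S 0.1 3 [0.08  0.08  0.086]
```

View pics/w4.png

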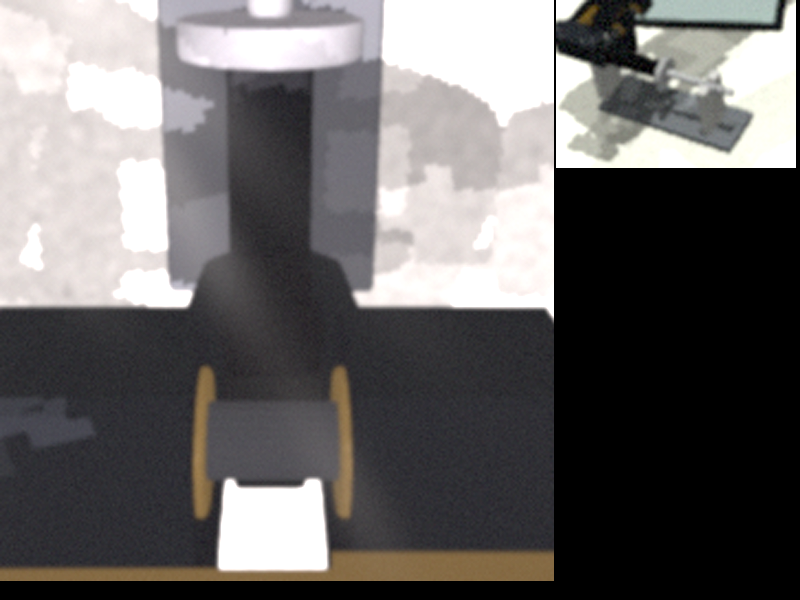

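Run:
```python
from h import *
p,Rm,s=toolpose();print(s['grip_width'],s['finger_force'],p)
for n in('scene','top','wrist'):
    f=cam(n);P=cloud(f).reshape(-1,3);q=(P-p)@Rm
    k=(abs(q[:,0])<.06)&(abs(q[:,1])<.07)&(q[:,2]>-.09)&(q[:,2]<.03)
    q=q[k];c=f['frame'].reshape(-1,3)[k].sum(1)
    print(n,len(q))
    for z0 in np.arange(-.09,.03,.01):
        for side in(-1,1):
            w=q[(q[:,2]>=z0)&(q[:,2]<z0+.01)&(abs(q[:,0])<.03)&(q[:,1]*side>.0)]
            if len(w)>3: print('  z%.2f'%z0,side,len(w),'y',np.percentile(w[:,1],[3,50,97]).round(3),'x',np.percentile(w[:,0],[3,97]).round(3))
```

```text
0.00604166972152746 0.0 [ 0.5027666  -0.30982366  0.06180813]
scene 401
  z-0.08 1 13 y [0.01  0.016 0.017] x [-0.006  0.01 ]
  z-0.07 -1 6 y [-0.013 -0.009 -0.003] x [0.007 0.01 ]
  z-0.07 1 13 y [0.003 0.014 0.016] x [-0.009  0.011]
  z-0.06 -1 12 y [-0.016 -0.008 -0.002] x [0.005 0.01 ]
  z-0.06 1 20 y [0.002 0.013 0.016] x [-0.009  0.01 ]
  z-0.05 -1 7 y [-0.012 -0.009 -0.004] x [0.007 0.01 ]
  z-0.05 1 14 y [0.004 0.012 0.016] x [-0.013  0.01 ]
  z-0.04 -1 5 y [-0.01  -0.005 -0.003] x [0.005 0.02 ]
  z-0.04 1 15 y [0.002 0.006 0.011] x [-0.027  0.028]
  z-0.03 -1 17 y [-0.011 -0.006 -0.001] x [-0.012  0.028]
  z-0.03 1 49 y [0.    0.007 0.01 ] x [-0.026  0.028]
  z-0.02 1 26 y [0.005 0.007 0.01 ] x [-0.027  0.026]
top 131
  z-0.04 -1 5 y [-0.005 -0.004 -0.001] x [0.023 0.029]
  z-0.04 1 4 y [0.002 0.004 0.007] x [0.017 0.026]
  z-0.03 -1 8 y [-0.009 -0.007 -0.001] x [0.022 0.029]
  z-0.03 1 11 y [0.002 0.005 0.008] x [0.014 0.029]
wrist 9549
  z-0.09 -1 218 y [-0.008 -0.006 -0.   ] x [-0.01   0.011]
  z-0.09 1 212 y [0.001 0.007 0.009] x [-0.009  0.011]
  z-0.08 -1 531 y [-0.009 -0.005 -0.   ] x [0.005 0.011]
  z-0.08 1 527 y [0.001 0.005 0.01 ] x [0.005 0.011]
  z-0.07 -1 350 y [-0.011 -0.006 -0.001] x [0.008 0.011]
  z-0.07 1 358 y [0.002 0.007 0.012] x [0.008 0.011]
  z-0.06 -1 455 y [-0.014 -0.007 -0.   ] x [0.002 0.011]
  z-0.06 1 515 y [0.    0.006 0.015] x [-0.006  0.011]
  z-0.05 -1 306 y [-0.013 -0.007 -0.   ] x [0.008 0.011]
  z-0.05 1 355 y [0.    0.007 0.014] x [0.006 0.011]
  z-0.04 -1 327 y [-0.01  -0.004 -0.   ] x [0.008 0.029]
  z-0.04 1 304 y [0.    0.004 0.011] x [0.007 0.029]
  z-0.03 -1 661 y [-0.009 -0.005 -0.   ] x [0.007 0.029]
  z-0.03 1 684 y [0.    0.004 0.009] x [0.007 0.029]
```

The depth shows the fingers shut above the handle, with their tips at tool z of about -0.035. That doesn't match the stated TCP. I'll rise clear and measure the tip.

Emit:
move_arm(targets=[[[0,0,-0.02],[0,0,0]],[[0,0,-0.03],[0,0,0]],[[0,0,-0.04],[0,0,0]],[[0,0,-0.03],[0,0,0]],[[0,0,0],[0,0,0]]])

```text
time_s: 5.82
eef_pos: [0.5069, -0.3126, 0.1903]
eef_rot: [2.478, 1.91, 0.007]
contact_force: [1.6, -0.8, 0.6]
grip_width: 0.007
finger_force: 0.0
```

```bash
cat > tip.py <<'E'
from h import *
p,Rm,s=toolpose();print(s['grip_width'],s['finger_force'],p)
for n in('scene','top','wrist'):
    f=cam(n);P=cloud(f).reshape(-1,3);q=(P-p)@Rm
    q=q[(abs(q[:,0])<.03)&(abs(q[:,1])<.07)&(q[:,2]>-.10)&(q[:,2]<.06)]
    print(n,len(q))
    for z0 in np.arange(-.07,.06,.01):
            w=q[(q[:,2]>=z0)&(q[:,2]<z0+.01)]
            if len(w)>2: print('  z%.2f'%z0,len(w),'y',np.percentile(w[:,1],[3,50,97]).round(3),'x',np.percentile(w[:,0],[3,97]).round(3))
d=np.array([.25,.968]);c=np.array([.515,-.2635])
P=cloud(cam('wrist')).reshape(-1,3);t=(P[:,:2]-c)@d;l=(P[:,:2]-c)@[-.968,.25]
for a in(-.1,-.08,-.02,.002,.03,.06,.08):
    k=(t>a)&(t<a+.006)&(abs(l)<.004)&(P[:,2]>.06)&(P[:,2]<.11);print(a,k.sum(),np.median(P[k,2]))
E
python3 tip.py
```

```text
0.00681065827342959 0.0 [ 0.50693311 -0.31260014  0.19026446]
scene 146
  z-0.07 35 y [-0.015  0.012  0.018] x [-0.011  0.011]
  z-0.06 35 y [-0.013  0.012  0.016] x [-0.012  0.01 ]
  z-0.05 31 y [-0.013  0.009  0.014] x [-0.007  0.01 ]
  z-0.04 10 y [-0.012  0.002  0.013] x [-0.009  0.008]
top 1
wrist 4395
  z-0.07 745 y [-0.013 -0.002  0.008] x [0.009 0.012]
  z-0.06 824 y [-0.015 -0.002  0.01 ] x [0.005 0.012]
  z-0.05 870 y [-0.016 -0.003  0.011] x [-0.003  0.012]
  z-0.04 558 y [-0.015 -0.002  0.01 ] x [0.009 0.012]
  z-0.03 35 y [-0.011 -0.002  0.006] x [0.009 0.011]
-0.1 13 0.09121157535812291
-0.08 66 0.09158570339473984
-0.02 77 0.09136395026226163
0.002 88 0.10099718763289717
0.03 80 0.085787367561516
0.06 96 0.0858677727062549
0.08 100 0.08581815509540133
```

The gauge hasn't moved. The real fingertips end about 32 mm short of the stated TCP, so the grasp point is at tool z of about -0.051. I'll open the fingers and check the pose once it settles.

Emit:
move_arm(targets=[[[0,0,0],[0,0,0]],[[0,0,0],[0,0,0]],[[0,0,0],[0,0,0]],[[0,0,0],[0,0,0]],[[0,0,0],[0,0,0]],[[0,0,0],[0,0,0]],[[0,0,0],[0,0,0]],[[0,0,0],[0,0,0]]], fingers=0)

```text
time_s: 6.68
eef_pos: [0.5028, -0.3098, 0.1818]
eef_rot: [2.488, 1.918, 0.0]
contact_force: [0.1, 0.1, 0.0]
grip_width: 0.587
finger_force: 0.0
```

Run:
```python
from h import *
p,Rm,s=toolpose();print(p,Rm.round(4).tolist(),s['grip_width'],s['contact_force'],s['joint_pos'])
for n in('wrist',):
    f=cam(n);o,Rc=pose(f);print('cam in tool',Rm.T@(o-p));P=cloud(f).reshape(-1,3);q=(P-p)@Rm
    for sd in(-1,1):
        w=q[(q[:,1]*sd>.015)&(q[:,1]*sd<.08)&(abs(q[:,0])<.03)&(q[:,2]<.05)];print(sd,len(w),np.percentile(w[:,2],[50,90,99,100]).round(4) if len(w) else '', np.percentile(w[w[:,2]>-.06][:,1],[1,99]) if len(w) else '')
plan(np.array([.5035,-.308,.029]),Rt(75.3),n=7)
```

```text
[ 0.50282162 -0.30982471  0.18182805] [[0.2548, 0.967, 0.0001], [0.967, -0.2548, -0.0], [-0.0, 0.0001, -1.0]] 0.586701761946619 [0.10565753 0.1253771  0.03778665] [-5.94417205e-01  1.21324316e-01  1.81602791e+00  3.19546676e-05
  1.20414613e+00 -3.36827237e-01]
cam in tool [ 0.07390043  0.00036997 -0.18116027]
-1 15998 [-0.1168 -0.0629 -0.0395 -0.0343] [-0.03948456 -0.02521727]
1 16405 [-0.117  -0.0635 -0.0398 -0.0342] [0.02602398 0.04042233]
[[[0.0003,0.0,0.0218],[0.0,0.0,-0.0001]],[[0.0003,0.0,0.0218],[0.0,0.0,-0.0001]],[[0.0003,0.0,0.0218],[0.0,0.0,-0.0001]],[[0.0003,0.0,0.0218],[0.0,0.0,-0.0001]],[[0.0003,0.0,0.0218],[0.0,0.0,-0.0001]],[[0.0003,0.0,0.0218],[0.0,0.0,-0.0001]],[[0.0003,0.0,0.0218],[0.0,0.0,-0.0001]]]
```

Emit:
move_arm(targets=[[[0.0003,0,0.025],[0,0,0]],[[0.0003,0,0.03],[0,0,0]],[[0.0003,0,0.03],[0,0,0]],[[0.0003,0,0.03],[0,0,0]],[[0.0003,0,0.02],[0,0,0]],[[0.0003,0,0.01],[0,0,0]],[[0,0,0.008],[0,0,0]],[[0,0,0],[0,0,0]]], fingers=90)

```text
time_s: 7.4
eef_pos: [0.5026, -0.3076, 0.0276]
eef_rot: [-2.487, -1.917, 0.001]
contact_force: [-0.5, 0.2, -0.5]
grip_width: 0.65
finger_force: 0.0
```

Emit:
move_arm(targets=[[[0,0,0],[0,0,0]],[[0,0,0],[0,0,0]],[[0,0,0],[0,0,0]],[[0,0,0],[0,0,0]],[[0,0,0],[0,0,0]],[[0,0,0],[0,0,0]],[[0,0,0],[0,0,0]],[[0,0,0],[0,0,0]]], fingers=255)

```text
time_s: 8.07
eef_pos: [0.5034, -0.3083, 0.0294]
eef_rot: [2.488, 1.918, 0.0]
contact_force: [-0.4, 0.3, 3.2]
grip_width: 0.202
finger_force: 30.0
```

Emit:
move_arm(targets=[[[0,0,0],[0,0,0]],[[0,0,0],[0,0,0]],[[0,0,0],[0,0,0]]])

```text
time_s: 8.32
eef_pos: [0.5034, -0.3083, 0.0294]
eef_rot: [2.488, 1.917, 0.0]
contact_force: [-1.9, 0.3, 5.7]
grip_width: 0.202
finger_force: 30.0
```

Emit:
move_arm(targets=[[[0,0,-0.008],[0,0,0]],[[0,0,-0.015],[0,0,0]],[[0,0,-0.03],[0,0,0]],[[0,0,-0.04],[0,0,0]],[[0,0,-0.04],[0,0,0]],[[0,0,-0.04],[0,0,0]],[[0,0,-0.03],[0,0,0]]])

```text
time_s: 8.9
eef_pos: [0.5037, -0.3083, 0.2353]
eef_rot: [2.487, 1.916, 0.002]
contact_force: [2.5, 0.4, -1.9]
grip_width: 0.198
finger_force: 30.0
```

Emit:
move_arm(targets=[[[0,0,-0.01],[0,0,0]],[[0,0,0],[0,0,0]],[[0,0,0],[0,0,0]],[[0,0,0],[0,0,0]]])

```text
time_s: 9.23
eef_pos: [0.5017, -0.307, 0.2383]
eef_rot: [-2.484, -1.915, 0.003]
contact_force: [-0.9, -0.9, -1.8]
grip_width: 0.196
finger_force: 30.0
```

```bash
cat > hand.py <<'E'
from h import *
def hand(n='wrist'):
    f=cam(n);p,Rm,s=toolpose();q=(cloud(f).reshape(-1,3)-p)@Rm
    k=(q[:,0]>.02)&(q[:,0]<.18)&(abs(q[:,1])<.03)&(q[:,2]>-.09)&(q[:,2]<-.02);q=q[k]
    rod=q[(q[:,0]>.062)&(abs(q[:,1])<.012)]
    print(n,s['grip_width'],'rod n',len(rod),'x',np.percentile(rod[:,0],[1,99,100]).round(4))
    for a in np.arange(.02,.16,.01):
        w=q[(q[:,0]>a)&(q[:,0]<a+.01)]
        if len(w)>3: print('  x%.2f'%a,len(w),'y',np.percentile(w[:,1],[2,98]).round(4),'ztop',np.percentile(w[:,2],5).round(4))
    c=q[(q[:,2]<-.064)];
    if len(c): print('collar x',np.percentile(c[:,0],[2,98]))
hand('wrist')
E
python3 hand.py;python3 - <<'E'
from h import *
p,Rm,s=toolpose();print(p,s['contact_force'],s['joint_pos'])
E
```

```text
wrist 0.19792064627858816 rod n 3504 x [0.0625 0.1019 0.1031]
  x0.02 1158 y [-0.0083  0.009 ] ztop -0.0633
  x0.03 1249 y [-0.0081  0.009 ] ztop -0.0631
  x0.04 1378 y [-0.0161  0.017 ] ztop -0.072
  x0.05 3015 y [-0.0173  0.018 ] ztop -0.0721
  x0.06 764 y [-0.0044  0.0052] ztop -0.0577
  x0.07 824 y [-0.0043  0.0051] ztop -0.0578
  x0.08 872 y [-0.0045  0.005 ] ztop -0.0577
  x0.09 952 y [-0.0043  0.0052] ztop -0.0578
  x0.10 241 y [-0.0046  0.0052] ztop -0.0577
collar x [0.04788638 0.05560596]
[ 0.50150396 -0.30692551  0.2379308 ] [-0.60523485  0.05618613 -1.53544261] [-5.91577197e-01  8.56324116e-02  1.75086372e+00  1.91228394e-05
  1.31127667e+00 -3.33932454e-01]
```

```bash
cat > ins.py <<'E'
from h import *
g=np.array([.0555,.0004,-.051]);M=np.array([.5355,.1170,.185]);YAW=94.3
RI=Rt(YAW,35);u=-RI[:,0]
def tcp(d,M=M,Rm=RI): return M+u*d-Rm@g
E
python3 - <<'E'
from ins import *
print(tcp(.14),tcp(0),u);plan(tcp(.14),RI,ang=.07,step=.037)
E
```

```text
[ 0.54930184 -0.07189349  0.25535744] [0.54070319 0.04246499 0.17505674] [ 0.06141898 -0.81684624  0.57357644]
[[[0.0239,-0.0014,-0.0017],[-0.0107,-0.0608,-0.0321]],[[0.0238,-0.0006,-0.0031],[-0.0107,-0.0608,-0.0321]],[[0.0236,0.0002,-0.0046],[-0.0107,-0.0608,-0.0321]],[[0.0233,0.001,-0.006],[-0.0107,-0.0608,-0.0321]],[[0.0228,0.0018,-0.0074],[-0.0107,-0.0608,-0.0321]],[[0.0222,0.0026,-0.0087],[-0.0107,-0.0608,-0.0321]],[[0.0216,0.0035,-0.01],[-0.0107,-0.0608,-0.0321]],[[0.0208,0.0042,-0.0113],[-0.0107,-0.0608,-0.0321]]]
[[[0.0199,0.005,-0.0125],[-0.0107,-0.0608,-0.0321]],[[0.019,0.0058,-0.0136],[-0.0107,-0.0608,-0.0321]]]
```

Emit:
move_arm(targets=[[[0.0239,-0.0014,-0.0017],[-0.0107,-0.0608,-0.0321]],[[0.0238,-0.0006,-0.0031],[-0.0107,-0.0608,-0.0321]],[[0.0236,0.0002,-0.0046],[-0.0107,-0.0608,-0.0321]],[[0.0233,0.001,-0.006],[-0.0107,-0.0608,-0.0321]],[[0.0228,0.0018,-0.0074],[-0.0107,-0.0608,-0.0321]],[[0.0222,0.0026,-0.0087],[-0.0107,-0.0608,-0.0321]],[[0.0216,0.0035,-0.01],[-0.0107,-0.0608,-0.0321]],[[0.0208,0.0042,-0.0113],[-0.0107,-0.0608,-0.0321]]])

```text
time_s: 9.95
eef_pos: [0.5401, -0.1187, 0.2527]
eef_rot: [1.93, 1.944, -0.47]
contact_force: [0.8, -0.7, -1.2]
grip_width: 0.2
finger_force: 30.0
```

Emit:
move_arm(targets=[[[0.0199,0.005,-0.0125],[-0.0107,-0.0608,-0.0321]],[[0.019,0.0058,-0.0136],[-0.0107,-0.0608,-0.0321]],[[0,0,0],[0,0,0]],[[0,0,0],[0,0,0]],[[0,0,0],[0,0,0]],[[0,0,0],[0,0,0]]])

```text
time_s: 10.45
eef_pos: [0.5501, -0.0742, 0.2576]
eef_rot: [1.792, 1.928, -0.565]
contact_force: [0.4, 0.1, -1.5]
grip_width: 0.203
finger_force: 30.0
```

```bash
cat > chk.py <<'E'
from ins import *
p,Rm,s=toolpose();print(p,s['contact_force'],s['grip_width'],'err tool',Rm.T@(tcp(.14)-p),R.from_matrix(Rm.T@RI).as_rotvec())
for n in('scene','top'):
    f=cam(n);C=cloud(f).reshape(-1,3)
    q=(C-p)@Rm-g   # gauge frame approx (x to tip, y, z tool-down)
    r=q[(q[:,0]>.01)&(q[:,0]<.1)&(abs(q[:,1])<.012)&(abs(q[:,2])<.012)]
    print(n,'rod',len(r),'x max',r[:,0].max(),'y',np.percentile(r[:,1],[2,50,98]).round(4),'z',np.percentile(r[:,2],[2,50,98]).round(4))
    far=r[r[:,0]>.05];near=r[r[:,0]<.05];print('  near med',np.median(near,0).round(4),'far',np.median(far,0).round(4))
    # rim extremes again
    k=(C[:,2]>.165)&(C[:,2]<.205)&(abs(C[:,0]-.535)<.03)&(C[:,1]<.135)&(C[:,1]>.10);w=C[k]
    k2=abs((w-M)@u)<.006;w=w[k2];b=np.cross(u,RI[:,1])
    print('  rim',len(w),'y',np.percentile((w-M)@RI[:,1],[1,99]).round(4),'z',np.percentile((w-M)@RI[:,2],[1,99]).round(4),'axial',np.percentile((w-M)@u,[50,95]).round(4))
f=cam('wrist');C=cloud(f).reshape(-1,3);w=C[(abs((C-M)@u)<.006)&(np.linalg.norm(C-M,axis=1)<.03)]
print('wrist rim',len(w),len(w) and (np.percentile((w-M)@RI[:,1],[1,99]).round(4),np.percentile((w-M)@RI[:,2],[1,99]).round(4)))
plan(tcp(.14),RI)
E
python3 chk.py
```

```text
[ 0.55009319 -0.07415713  0.25762681] [ 0.40022834  0.09814945 -1.49860816] 0.20291541218589654 err tool [ 0.00319948 -0.00062924  0.00051741] [ 0.00196394  0.003618   -0.00275544]
scene rod 91 x max 0.09317041566472412 y [-0.0061  0.0016  0.0047] z [-0.0056 -0.0019  0.004 ]
  near med [ 0.0345  0.0017 -0.0014] far [ 0.0721  0.0015 -0.0023]
  rim 64 y [-0.0177  0.0163] z [-0.0154  0.0175] axial [-0.0007  0.002 ]Traceback (most recent call last):
  File "chk.py", line 7, in <module>
    print(n,'rod',len(r),'x max',r[:,0].max(),'y',np.percentile(r[:,1],[2,50,98]).round(4),'z',np.percentile(r[:,2],[2,50,98]).round(4))
                                 ~~~~~~~~~~^^
    return umr_maximum(a, axis, None, out, keepdims, initial, where)
ValueError: zero-size array to reduction operation maximum which has no identity
```

The rod and rim agree to within about 1–2 mm, so I'll correct the residual and enter the flare slowly.

Emit:
move_arm(targets=[[[0.003,-0.0006,0.001],[0.002,0.0036,-0.0028]],[[0.015,0,0],[0,0,0]],[[0.015,0,0],[0,0,0]],[[0.01,0,0],[0,0,0]],[[0.006,0,0],[0,0,0]],[[0,0,0],[0,0,0]],[[0,0,0],[0,0,0]]])

```text
time_s: 11.13
eef_pos: [0.5472, -0.0339, 0.2297]
eef_rot: [1.791, 1.934, -0.564]
contact_force: [-0.0, -0.4, 0.2]
grip_width: 0.2
finger_force: 30.0
```

```bash
sed -i "s/('scene','top')/('scene',)/" chk.py; sed -i '/^f=cam/,/^print(.wrist/d' chk.py; sed -i 's/tcp(.14)/tcp(.094)/' chk.py; python3 chk.py
```

```text
[ 0.54716725 -0.03391531  0.22968503] [-0.01673021 -0.36784734  0.17569404] 0.19959382962118152 err tool [ 0.0001224 -0.0007205  0.0007827] [0.00206906 0.00054448 0.00069727]
scene rod 93 x max 0.09974810567637035 y [-0.0065  0.0009  0.0105] z [-0.0098 -0.0018  0.01  ]
  near med [ 0.0376  0.0016 -0.0028] far [ 0.0754  0.0008 -0.0018]
  rim 58 y [-0.0186  0.0156] z [-0.018   0.0165] axial [-0.0003  0.003 ]
[[[0.0004,-0.0009,0.001],[0.0025,0.0005,0.0001]]]
```

Emit:
move_arm(targets=[[[0.006,-0.0007,0.001],[0.002,0,0]],[[0.006,0,0],[0,0,0]],[[0.005,0,0],[0,0,0]],[[0,0,0],[0,0,0]],[[0,0,0],[0,0,0]]])

```text
time_s: 11.6
eef_pos: [0.5453, -0.0202, 0.2187]
eef_rot: [1.792, 1.934, -0.566]
contact_force: [-0.3, -0.1, -1.6]
grip_width: 0.197
finger_force: 30.0
```

Emit:
move_arm(targets=[[[0.005,0,0],[0,0,0]],[[0.005,0,0],[0,0,0]],[[0,0,0],[0,0,0]],[[0,0,0],[0,0,0]]])

```text
time_s: 11.93
eef_pos: [0.5447, -0.012, 0.213]
eef_rot: [1.792, 1.934, -0.566]
contact_force: [-0.2, 0.8, -1.8]
grip_width: 0.204
finger_force: 30.0
```

Emit:
move_arm(targets=[[[0.006,0,0],[0,0,0]],[[0.008,0,0],[0,0,0]],[[0.008,0,0],[0,0,0]],[[0.006,0,0],[0,0,0]],[[0,0,0],[0,0,0]],[[0,0,0],[0,0,0]]])

```text
time_s: 12.43
eef_pos: [0.5429, 0.011, 0.1967]
eef_rot: [1.792, 1.935, -0.567]
contact_force: [0.4, 0.5, -1.9]
grip_width: 0.202
finger_force: 30.0
```

Run:
```python
from ins import *
p,Rm,s=toolpose();print('d left',(Rm.T@(tcp(0)-p)),R.from_matrix(Rm.T@RI).as_rotvec(),'F tool',Rm.T@s['contact_force'],s['ft_torque'])
```

```text
d left [ 0.03823822  0.00027378 -0.00039725] [-0.00021793  0.0005878   0.00177908] F tool [1.4731353  0.45208001 1.26638237] [ 0.32463699  0.05104492 -0.02339111]
```

Emit:
move_arm(targets=[[[0.007,0,0],[0,0,0]],[[0.008,0,0],[0,0,0]],[[0.008,0,0],[0,0,0]],[[0.006,0,0],[0,0,0]],[[0.003,0,0],[0,0,0]],[[0,0,0],[0,0,0]],[[0,0,0],[0,0,0]]])

```text
time_s: 13.02
eef_pos: [0.5411, 0.0369, 0.1787]
eef_rot: [1.792, 1.934, -0.566]
contact_force: [-0.2, -0.3, -0.9]
grip_width: 0.2
finger_force: 30.0
```

Emit:
move_arm(targets=[[[0.0015,0,0],[0,0,0]],[[0.0015,0,0],[0,0,0]],[[0,0,0],[0,0,0]]])

```text
time_s: 13.27
eef_pos: [0.5409, 0.0393, 0.1772]
eef_rot: [1.793, 1.933, -0.565]
contact_force: [-0.4, -0.1, -1.4]
grip_width: 0.2
finger_force: 30.0
```

Emit:
move_arm(targets=[[[0.0012,0,0],[0,0,0]],[[0.0012,0,0],[0,0,0]],[[0,0,0],[0,0,0]]])

```text
time_s: 13.52
eef_pos: [0.5407, 0.0413, 0.1757]
eef_rot: [1.793, 1.934, -0.565]
contact_force: [-0.4, 0.1, -1.1]
grip_width: 0.202
finger_force: 30.0
```

Emit:
move_arm(targets=[[[0.001,0,0],[0,0,0]],[[0.001,0,0],[0,0,0]],[[0,0,0],[0,0,0]]])

```text
time_s: 13.77
eef_pos: [0.5407, 0.0419, 0.1753]
eef_rot: [1.792, 1.932, -0.567]
contact_force: [-0.4, -3.2, 0.2]
grip_width: 0.197
finger_force: 30.0
```

```bash
cat > d.py <<'E'
from ins import *
p,Rm,s=toolpose();print('d left',(Rm.T@(tcp(0)-p)).round(4),R.from_matrix(Rm.T@RI).as_rotvec().round(4),'F tool',(Rm.T@s['contact_force']).round(1),s['ft_torque'].round(2))
E
python3 d.py
```

```text
d left [ 0.0006  0.0001 -0.0001] [-0.0001  0.0023  0.0001] F tool [-2.7 -0.6  1.7] [-0.35  0.08 -0.09]
```

Emit:
move_arm(targets=[[[0.001,0,0],[0,0,0]],[[0,0,0],[0,0,0]],[[0,0,0],[0,0,0]]])

```text
time_s: 14.02
eef_pos: [0.5406, 0.0419, 0.1753]
eef_rot: [1.792, 1.931, -0.569]
contact_force: [-0.9, -7.0, 2.8]
grip_width: 0.199
finger_force: 30.0
```

Emit:
move_arm(targets=[[[0.001,0,0],[0,0,0]],[[0,0,0],[0,0,0]],[[0,0,0],[0,0,0]]])

```text
time_s: 14.27
eef_pos: [0.5406, 0.0419, 0.1753]
eef_rot: [1.791, 1.929, -0.57]
contact_force: [-0.4, -9.5, 4.9]
grip_width: 0.204
finger_force: 30.0
```

```bash
python3 d.py
python3 - <<'E'
from ins import *
f=cam('wrist');p,Rm,s=toolpose();C=cloud(f).reshape(-1,3);q=(C-p)@Rm-g
k=(abs(q[:,1])<.022)&(q[:,0]>-.012)&(q[:,0]<.03)&(q[:,2]>-.025)&(q[:,2]<0)
for a in np.arange(-.012,.02,.002):
    w=q[k&(q[:,0]>=a)&(q[:,0]<a+.002)]
    if len(w)>3: print(round(a,3),len(w),np.percentile(w[:,2],5).round(4))
E
```

```text
d left [ 0.0006  0.0002 -0.0002] [-0.0008  0.0054 -0.0006] F tool [-10.5  -1.1   1.5] [-1.23  0.14 -0.16]
-0.012 133 -0.0117
-0.01 223 -0.0207
-0.008 598 -0.021
-0.006 608 -0.0209
-0.004 622 -0.0209
-0.002 764 -0.0204
0.0 581 -0.0186
0.002 558 -0.0176
0.004 514 -0.0168
0.006 484 -0.0159
0.008 442 -0.0149
0.01 407 -0.0139
0.012 393 -0.0139
0.014 429 -0.0138
0.016 390 -0.0138
0.018 388 -0.0138
```

The collar sits flush on the rim, with about 11 N of push and motion stopped. Now I'll draw it straight out.

Emit:
move_arm(targets=[[[-0.003,0,0],[0,0,0]],[[-0.006,0,0],[0,0,0]],[[-0.01,0,0],[0,0,0]],[[-0.012,0,0],[0,0,0]],[[-0.012,0,0],[0,0,0]],[[-0.012,0,0],[0,0,0]],[[-0.008,0,0],[0,0,0]],[[0,0,0],[0,0,0]]])

```text
time_s: 14.98
eef_pos: [0.5451, -0.0084, 0.2115]
eef_rot: [1.795, 1.931, -0.563]
contact_force: [-0.6, -0.4, -1.7]
grip_width: 0.201
finger_force: 30.0
```

```bash
python3 d.py
```

```text
d left [ 0.0628 -0.0007  0.0006] [ 0.0015  0.     -0.0026] F tool [ 0.7 -0.6  1.6] [ 0.36  0.02 -0.01]
```

Emit:
move_arm(targets=[[[-0.012,0,0],[0,0,0]],[[-0.014,0,0],[0,0,0]],[[-0.014,0,0],[0,0,0]],[[-0.016,0,0],[0,0,0]],[[-0.018,0,0],[0,0,0]],[[-0.018,0,0],[0,0,0]],[[-0.01,0,0],[0,0,0]],[[0,0,0],[0,0,0]]])

```text
time_s: 15.65
eef_pos: [0.5514, -0.0922, 0.2706]
eef_rot: [1.795, 1.929, -0.563]
contact_force: [0.3, 1.2, -0.8]
grip_width: 0.2
finger_force: 30.0
```

```bash
python3 d.py
cat > fin.py <<'E'
from ins import *
tip=g+[.095,0,0];tile=np.array([.462,.0456,.009+.100])
def goal(yaw): 
    Rf=Rt(yaw);return tile-Rf@tip,Rf
E
python3 - <<'E'
from fin import *
p,Rm,s=toolpose();print('tip now',p+Rm@tip,'joints',s['joint_pos'])
pf,Rf=goal(90);print(pf)
p1=pf+[0,0,.10]
plan(p1,Rf,ang=.07);print('down');plan(pf,Rf,p0=p1,R0=Rf,n=5)
E
```

```text
d left [ 0.1654 -0.0011  0.0006] [ 0.0018  0.0007 -0.0034] F tool [1.4 0.4 0. ] [0.29 0.08 0.01]
tip now [0.54076836 0.05995316 0.22591729] joints [ 0.17870577  0.02593055  1.87873568 -0.62459997  1.35520932  0.28149879]
[ 0.4616 -0.1049  0.058 ]
[[[0.0066,-0.0101,0.0106],[0.0029,0.0679,0.0078]],[[0.0058,-0.0101,0.0111],[0.0029,0.0679,0.0078]],[[0.0049,-0.0101,0.0114],[0.0029,0.0679,0.0078]],[[0.0041,-0.0101,0.0118],[0.0029,0.0679,0.0078]],[[0.0032,-0.0101,0.0121],[0.0029,0.0679,0.0078]],[[0.0023,-0.0101,0.0123],[0.0029,0.0679,0.0078]],[[0.0014,-0.0101,0.0124],[0.0029,0.0679,0.0078]],[[0.0004,-0.0101,0.0125],[0.0029,0.0679,0.0078]]]
[[[-0.0005,-0.01,0.0125],[0.0029,0.0679,0.0078]]]
down
[[[0.0,0.0,0.02],[0.0,0.0,0.0]],[[0.0,0.0,0.02],[0.0,0.0,0.0]],[[0.0,0.0,0.02],[0.0,0.0,0.0]],[[0.0,0.0,0.02],[0.0,0.0,0.0]],[[0.0,0.0,0.02],[0.0,0.0,0.0]]]
```

Emit:
move_arm(targets=[[[0.0066,-0.0101,0.0106],[0.0029,0.0679,0.0078]],[[0.0058,-0.0101,0.0111],[0.0029,0.0679,0.0078]],[[0.0049,-0.0101,0.0114],[0.0029,0.0679,0.0078]],[[0.0041,-0.0101,0.0118],[0.0029,0.0679,0.0078]],[[0.0032,-0.0101,0.0121],[0.0029,0.0679,0.0078]],[[0.0023,-0.0101,0.0123],[0.0029,0.0679,0.0078]],[[0.0014,-0.0101,0.0124],[0.0029,0.0679,0.0078]],[[0.0004,-0.0101,0.0125],[0.0029,0.0679,0.0078]]])

```text
time_s: 16.32
eef_pos: [0.4701, -0.1014, 0.1679]
eef_rot: [2.178, 2.2, -0.071]
contact_force: [-0.1, -0.2, -1.5]
grip_width: 0.2
finger_force: 30.0
```

Emit:
move_arm(targets=[[[-0.0005,-0.01,0.0125],[0.0029,0.0679,0.0078]],[[0,0,0.015],[0,0,0]],[[0,0,0.02],[0,0,0]],[[0,0,0.02],[0,0,0]],[[0,0,0.015],[0,0,0]],[[0,0,0],[0,0,0]],[[0,0,0],[0,0,0]],[[0,0,0],[0,0,0]]])

```text
time_s: 16.98
eef_pos: [0.4609, -0.1032, 0.0866]
eef_rot: [-2.217, -2.222, 0.003]
contact_force: [-0.1, 0.1, -2.3]
grip_width: 0.198
finger_force: 30.0
```

```bash
python3 hand.py | head -12
python3 - <<'E'
from fin import *
p,Rm,s=toolpose();print('tip now',p+Rm@tip,Rm[:,0],s['contact_force']);pf,Rf=goal(90);plan(pf,Rf,n=3)
for n in('scene','top'):
    f=cam(n);q=(cloud(f).reshape(-1,3)-p)@Rm-g;r=q[(q[:,0]>.02)&(q[:,0]<.12)&(abs(q[:,1])<.015)&(abs(q[:,2])<.015)]
    print(n,len(r),np.percentile(r,[2,50,98],axis=0).round(4).tolist() if len(r) else '')
    save(f,n+'_f.png')
a=cv2.imread('pics/scene_f.png');b=cv2.imread('pics/top_f.png');m=np.vstack([cv2.resize(a[100:320],None,fx=1.36,fy=1.36),cv2.resize(b[60:280],None,fx=1.36,fy=1.36)])[:600];cv2.imwrite('pics/f.png',cv2.convertScaleAbs(m,alpha=1.3))
E
```

```text
wrist 0.20217152920492049 rod n 3506 x [0.0625 0.102  0.1032]
  x0.02 1164 y [-0.0088  0.0083] ztop -0.0624
  x0.03 1246 y [-0.0087  0.0086] ztop -0.0624
  x0.04 1378 y [-0.0168  0.0165] ztop -0.0712
  x0.05 3037 y [-0.0179  0.0174] ztop -0.0714
  x0.06 772 y [-0.005   0.0046] ztop -0.057
  x0.07 818 y [-0.0051  0.0045] ztop -0.0571
  x0.08 875 y [-0.0051  0.0044] ztop -0.057
  x0.09 946 y [-0.005   0.0046] ztop -0.057
  x0.10 246 y [-0.0052  0.0045] ztop -0.0571
collar x [0.04799159 0.05568065]
tip now [0.4615356  0.04718782 0.1380391 ] [-2.23191446e-03  9.99997462e-01 -3.07233198e-04] [ 0.25754822  0.01218957 -1.4453337 ]
[[[-0.0005,0.0001,0.0097],[-0.0006,0.0001,0.0007]],[[-0.0005,0.0001,0.0097],[-0.0006,0.0001,0.0007]],[[-0.0005,0.0001,0.0097],[-0.0006,0.0001,0.0007]]]
scene 83 [[0.0212, -0.006, -0.0079], [0.0573, 0.0003, -0.0031], [0.0933, 0.0058, 0.0031]]
top 97 [[0.0208, -0.0051, -0.0082], [0.0608, -0.0001, -0.0043], [0.0929, 0.0031, 0.0002]]
```

View pics/f.png

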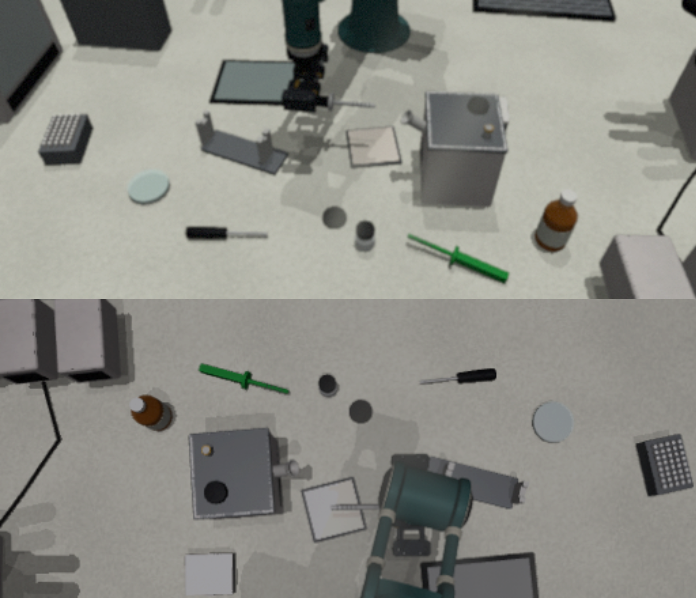

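The final view shows the gauge held level with its tip over the tile (top half (374,105), bottom half (332,508)), the rack empty and the bystanders where they were. I'll lower it the last 29 mm.

Emit:
move_arm(targets=[[[-0.0005,0,0.01],[0,0,0]],[[-0.0005,0,0.01],[0,0,0]],[[-0.0005,0,0.006],[0,0,0]],[[0,0,0.003],[0,0,0]],[[0,0,0],[0,0,0]],[[0,0,0],[0,0,0]],[[0,0,0],[0,0,0]],[[0,0,0],[0,0,0]]])

```text
time_s: 17.8
eef_pos: [0.4606, -0.1048, 0.0572]
eef_rot: [-2.218, -2.222, 0.003]
contact_force: [0.0, 0.1, -0.8]
grip_width: 0.203
finger_force: 30.0
```

Emit:
move_arm(targets=[[[0,0,0],[0,0,0]],[[0,0,0],[0,0,0]],[[0,0,0],[0,0,0]],[[0,0,0],[0,0,0]],[[0,0,0],[0,0,0]],[[0,0,0],[0,0,0]]])

```text
time_s: 18.3
eef_pos: [0.4602, -0.1047, 0.057]
eef_rot: [-2.217, -2.222, 0.004]
contact_force: [-0.5, -0.6, -1.3]
grip_width: 0.201
finger_force: 30.0
```

Run:
```python
from fin import *
p,Rm,s=toolpose();t=p+Rm@tip;print('tip now',t,Rm[:,0],s['contact_force'],abs(s['dq']).max(),s['grip_width'])
if np.linalg.norm(t-tile)<.012 and abs(s['dq']).max()<.03: print(ctrl.hand_in())
```

```text
tip now [0.46055273 0.04577903 0.10799037] [-1.83222261e-03  9.99998289e-01  2.55784603e-04] [-0.49751911 -0.59156306 -1.33879159] 0.0015109309749356513 0.20080174459765743
the job is handed in; nothing more can be done
None
```

The job is handed in at about 18 s: the gauge went down the tube until its collar stopped on the rim, came fully out, and is held still and level with its tip about 10 cm above the middle of the tile; the first grasp closed above the handle without touching it, because the fingertips end about 33 mm short of the stated TCP.

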